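# Load the full tin and index the carrier to the station under the hood

### The arm

A 6-joint arm with a two-finger parallel gripper is mounted at the origin on a cart in front of the work surface, level with it; the furniture and walls round the work are solid. World frame = base frame: x ahead of the robot, y to its left, z up, the work surface at z = 0. Lengths are in m, angles in rad, forces in N, time in s.
With the tool pointing down it reaches from about 0.25 to 0.85 m from the base axis. Payload 12.5 kg.
Tool frame: the origin (TCP) lies on the centre line of the jaws, within the pads' length; the fingertips stand arm.finger_overhang ahead of it and the grasp point (between the pads) lies 6 mm ahead of it (arm.finger_overhang is the distance from the TCP to the fingertips, in m); z points along the fingers, y is the line along which they close (so a half turn about z gives the same grasp; the last joint's range is limited). The gripper opens to 93 mm and grips with 3 to 60 N. Pads are 15 mm wide; open, the fingers measure 128 mm over their backs; the gripper's body (75 mm by 188 mm) begins 65 mm behind the grasp point.
Start: joints at [-0.085, 0.351, 1.652, -0, 1.139, -0.085], TCP at [0.55, 0, 0.244] pointing down, gripper open.
Joint ranges: [-2.75, 2.75], [-0.79, 2.1], [0.01, 2.65], [-1.57, 4.71], [0.07, 3.14], [-2.87, 2.87]. Speed limits (rad/s): [2.22, 2.22, 2.79, 3.14, 3.14, 3.14].

### API

Orientations are given as [roll, pitch, yaw] about the fixed x, y, z axes, in that order (R = Rz(yaw) Ry(pitch) Rx(roll)).
In Python, from station import arm gives the robot as it stands. The module is installed in compiled form; this text tells all that it offers. Calls block until the motion is done:
- arm.movep(position, orientation): joint-space move of the TCP to a pose.
- arm.line_to(position, feed=0.15, rot=None): straight line of the TCP; rot=None keeps the orientation; feed is the mean speed in m/s.
- arm.set_joints(angles): joint-space move.
- arm.gripper_to(opening, f_grip=None): finger opening in m; f_grip is the grip in N (None keeps the last); returns when the fingers have stopped.
- arm.pause(seconds).
- arm.solve_ik(position, orientation): joint angles nearest the present ones, or None.
- arm.get_state(): the state.
- arm.camera(name): name is "scene" or "side" or "wrist"; returns the picture (480x640x3 uint8, red, green, blue); there is no depth.
- arm.camera_info(name): a dict with "vfov" (degrees; the focal length in pixels is half the picture's height over the tangent of half this angle, whatever the lens; pixels are square), "cx", "cy" (the principal point, pixels), "dist" ([k1, k2, p1, p2, k3] as OpenCV has them; the pictures are not rectified), "rvec" (rotation vector, rad) and "tvec" (3), from world to camera coordinates, as OpenCV has them; the wrist camera has in their place "T_tool_cam" (4x4, takes a point from camera to tool coordinates, whose origin is the TCP and whose axes are the flange's). Camera axes: x right, y down, z forward; pixel columns grow to the right and rows downward; lengths in m; the calibration is good to about 2 mm. A picture is of the moment at which its call begins: read the wrist's pose just before it. camera_info takes no time and is no camera call.
A pose or a line that the arm cannot do raises arm.MotionError and nothing moves.
- arm.close_job(): hands the job in; it is judged then, once.
Trained networks look in the newest picture that a camera, given by its name, has taken for a name from the list of things; names that differ only in an ending like _2 or _b are one class to them, and where a whole thing is asked for, a point or a joint stands for the part that bears it (a point fixed in the world has none). Each returns a list of dicts, best first, with "confidence" (0 to 1); they miss things now and then, are a little off and sometimes report something else, mostly with a low value. They report only what shows in the picture. A call takes as long as a camera call. They do not tell look-alikes from the thing itself.
- arm.search_frame(camera, target): "box" ([left, top, right, bottom] in pixels, round what is visible of it).
- arm.pinpoint(camera, target): "pixel" ([row, column] in pixels: a listed point, or the origin of a listed thing).
The state is a dict: "t": time; "q": joint angles; "qd": joint speeds; "effort": joint torques, N m; "position": TCP position; "tcp_rot": TCP orientation; "ft_force": force on the tool from outside, world axes, zero at the start; "ft_torque": the same for the moment, N m; "opening": finger opening in m; "grasp_force": force on a finger pad.
Only numpy, scipy, OpenCV 4.12 (cv2) and the standard library are available. Lean on these libraries where they do the work, as an engineer would, in place of code of your own. Each camera call takes 0.05 s, during which the arm holds its last target. There are 200 camera calls.

### The job

One of the two look-alike lidded tins is full and the other is empty: lift them to feel which is which. Stand the full tin in the tray of the slide's carrier at the loading end, then push the carrier along its rails until it clicks into the station notch under the hood, without running past it. Keep both tins upright, leave the empty one standing on the bench, and do not knock the hood or disturb the other things on the bench.

Things in the scene. Friction and masses are not known exactly. Their poses are not given: they have to be found in the camera images.
- tin_a: One of two identical bare steel tins: round, 60 mm diameter, 70 mm high with its fixed lid (61 mm, from 60 mm up). Origin: centre of underside; z up. One of tin_a and tin_b is full (about 0.6 kg, contents packed), the other empty (about 0.13 kg); which is which varies and cannot be seen. They stand on the bench to the right of the slide.
- tin_b: The other tin, same shape and size as tin_a, same origin and axes; full if tin_a is empty.
- slide_base: Fixed slide base: aluminium plate 120 x 440 mm with two steel rails along its own y, tops 26 mm above the bench; place and yaw vary (yaw within 0.25 rad). Origin: centre of its underside on the bench; x away from the robot, y along the rails from the loading end (-y, right) towards the hood (+y, left). Tall bench vices stand at x under 0.43: cross them high.
- carrier (a joint): Carrier travel along the base's +y, m, 0 to 0.30 (end stops). Starts at 0 to 0.05; under 0.08 is the loading end. Tray centre is at y = -0.15 + value in the base frame. At 0.240 a sprung ball drops into the notch under the hood; within about 3 mm it pulls the carrier home. Sliding takes about 2 N, leaving the notch 6 to 9 N; over 0.260 is past the station.
- tray: Square tray on top of the carrier, moves with it. Origin: centre of its floor, 44 mm above the bench; axes as the slide base. Inside 94 mm (x) by 88 mm (y), rim 10 mm high, 5 mm thick. The tin must stand flat on its floor, inside the rim.
- push_bar (a point): Centre of the outer (-y) face of the carrier's upright steel push bar, 76 mm above the bench, 58 mm on the -y side of the tray's centre. The bar is 60 mm wide (x), 8 mm thick, from 32 to 98 mm above the bench. Axes as the slide base; push it towards +y.
- hood: Fixed grey hood over the station: flat roof 200 (x) x 176 mm (y), underside 200 mm up, box on top to 235 mm; two posts 86 mm behind the rails' centre line. Origin: on the bench below the roof's centre. With the carrier in the notch the roof overhangs the push bar's outer face by 30 mm: an upright tool cannot push all the way; lean its body back to -y 35 to 45 degrees, fingertips leading.
- packing_block: Loose softwood block, 55 x 100 x 38 mm, bystander to the right of the slide; origin centre of underside.
- pliers: Loose pliers, 180 mm long, bystander at the back right; origin on the underside.
- bolt_1: Loose steel bolt standing on its head, 93 mm high, bystander at the far right; origin centre of underside.
Things that resemble listed ones, but are neither listed nor needed, are in the scene too. What is shaped like the tin_a but brown or turquoise is not meant.

How it is judged:
On the way, in this order (a step that is already met when the one before it is completed fails the run):
1. the full tin stands released in the tray while the carrier is at the loading end (((x of tin_a in the frame of tray between -0.02 and 0.02 m and y of tin_a in the frame of tray between -0.02 and 0.02 m and z of tin_a in the frame of tray between -0.005 and 0.005 m and angle between tin_a's own z axis and vertical below 0.1 rad and contact force between tin_a and tray above 3.2 N and contact force between tin_a and the fingers below 0.1 N) or (x of tin_b in the frame of tray between -0.02 and 0.02 m and y of tin_b in the frame of tray between -0.02 and 0.02 m and z of tin_b in the frame of tray between -0.005 and 0.005 m and angle between tin_b's own z axis and vertical below 0.1 rad and contact force between tin_b and tray above 3.2 N and contact force between tin_b and the fingers below 0.1 N)) and value of joint carrier below 0.08 m), for 0.3 s.
2. the carrier with the full tin is in the station notch (((x of tin_a in the frame of tray between -0.02 and 0.02 m and y of tin_a in the frame of tray between -0.02 and 0.02 m and z of tin_a in the frame of tray between -0.005 and 0.005 m and angle between tin_a's own z axis and vertical below 0.1 rad and contact force between tin_a and tray above 3.2 N and contact force between tin_a and the fingers below 0.1 N) or (x of tin_b in the frame of tray between -0.02 and 0.02 m and y of tin_b in the frame of tray between -0.02 and 0.02 m and z of tin_b in the frame of tray between -0.005 and 0.005 m and angle between tin_b's own z axis and vertical below 0.1 rad and contact force between tin_b and tray above 3.2 N and contact force between tin_b and the fingers below 0.1 N)) and value of joint carrier between 0.2365 and 0.2435 m), for 0.2 s.
At the end, for the whole second after the job is handed in: The full tin stands upright and released in the tray, flat on its floor (within 20 mm of its centre each way); the carrier rests in the station notch under the hood (travel 0.240 within 3.5 mm); the empty tin stands upright on the bench (((x of tin_a in the frame of tray between -0.02 and 0.02 m and y of tin_a in the frame of tray between -0.02 and 0.02 m and z of tin_a in the frame of tray between -0.005 and 0.005 m and angle between each of tin_a, tin_b's own z axis and vertical below 0.1 rad and contact force between tin_a and tray above 3.2 N and contact force between tin_a and the fingers below 0.1 N and height (world z) of tin_b below 0.006 m and linear speed of tin_b below 0.02 m/s and value of joint carrier between 0.2365 and 0.2435 m and velocity of joint carrier between -0.005 and 0.005 m/s) or (x of tin_b in the frame of tray between -0.02 and 0.02 m and y of tin_b in the frame of tray between -0.02 and 0.02 m and z of tin_b in the frame of tray between -0.005 and 0.005 m and angle between each of tin_b, tin_a's own z axis and vertical below 0.1 rad and contact force between tin_b and tray above 3.2 N and contact force between tin_b and the fingers below 0.1 N and height (world z) of tin_a below 0.006 m and linear speed of tin_a below 0.02 m/s and value of joint carrier between 0.2365 and 0.2435 m and velocity of joint carrier between -0.005 and 0.005 m/s))); the robot touches nothing.
It fails at once if the carrier is run past the station (travel over 0.260) (value of joint carrier above 0.26 m).
It fails at once if a tin is tipped by more than 30 degrees (angle between any of tin_a, tin_b's own z axis and vertical above 0.52 rad).
It fails at once if the hood is knocked (over 10 N) (contact force between hood and the arm above 10 N).
It fails at once if a bystander (wood block, pliers, bolt) is moved more than 30 mm (distance of any of packing_block, pliers, bolt_1 from where it was at the start of the episode above 0.03 m).
It also fails if it takes over 72 s, if anything falls off the work surface, if the arm or the gripper's body presses on something with over 40 N, if the wrist force passes 120 N, or if a joint passes its speed limit or range.

## Working session

There is one attempt and no reset: what is moved stays moved. The work goes in short steps, each a Python script; the robot and the scene stay as the last script left them, time stands still between calls to the robot, and variables do not carry over. Pictures are saved under pics/ and viewed, at most 10 in all, crops included, and the job is handed in when it is done.

```bash
mkdir -p pics
cat > h.py <<'E'
import numpy as np, cv2
from station import arm
from scipy.spatial.transform import Rotation as Rn
def K(i):
    f=240/np.tan(np.radians(i["vfov"])/2); return np.array([[f,0,i["cx"]],[0,f,i["cy"]],[0,0,1.]])
def pose(name,st=None):
    i=arm.camera_info(name)
    if name=="wrist":
        st=st or arm.get_state(); T=np.eye(4); T[:3,:3]=rot(st); T[:3,3]=st["position"]
        return i,T@np.array(i["T_tool_cam"])
    R=cv2.Rodrigues(np.array(i["rvec"],float))[0]; T=np.eye(4); T[:3,:3]=R.T; T[:3,3]=-R.T@np.array(i["tvec"]).ravel()
    return i,T
def rot(st):
    r=np.array(st["tcp_rot"]); return Rn.from_euler("xyz",r).as_matrix() if r.size==3 else r
def px2w(name,rc,z,st=None):
    i,T=pose(name,st); p=cv2.undistortPoints(np.array([[[rc[1],rc[0]]]],float),K(i),np.array(i["dist"],float)).ravel()
    d=T[:3,:3]@np.array([p[0],p[1],1]); o=T[:3,3]; return o+d*(z-o[2])/d[2]
def w2px(name,P,st=None):
    i,T=pose(name,st); Ti=np.linalg.inv(T)
    p=cv2.projectPoints(np.atleast_2d(np.array(P,float)),cv2.Rodrigues(Ti[:3,:3])[0],Ti[:3,3],K(i),np.array(i["dist"],float))[0]
    return p.reshape(-1,2)[:,::-1]
def save(name,fn):
    im=arm.camera(name); cv2.imwrite("pics/"+fn,im[:,:,::-1]); return im
E
python3 - <<'E'
from h import *
np.set_printoptions(precision=4,suppress=True)
a=save("scene","s1.png"); b=save("side","d1.png")
cv2.imwrite("pics/x.png",np.hstack([a,b])[:,:,::-1])
print(arm.get_state(),arm.finger_overhang)
zs=dict(tin_a=0,slide_base=0,tray=.044,push_bar=.076,hood=0,packing_block=0,pliers=0,bolt_1=0)
for c in("scene","side"):
  print(c,pose(c)[1][:3,3])
  for n,z in zs.items():
    for r in arm.pinpoint(c,n): print(c,n,round(r["confidence"],2),np.array(r["pixel"]),px2w(c,r["pixel"],z))
E
```

```text
{'t': 0.1, 'q': array([-0.0846,  0.3512,  1.6523,  0.    ,  1.1391, -0.0846]), 'qd': array([-0.0014, -0.0003, -0.0014, -0.0008,  0.0003,  0.0012]), 'effort': array([  0.0006, -49.8029, -28.5706,   0.0699,   0.0239,  -0.0001]), 'position': array([0.5497, 0.    , 0.2431]), 'tcp_rot': array([-3.1406, -0.0001,  1.5708]), 'ft_force': array([-0.4356, -0.3649,  0.4755]), 'ft_torque': array([-0.0139, -0.0025,  0.0089]), 'grasp_force': 0.0, 'opening': 0.09272737676948592} 0.025
scene [-0.0864 -0.9256  0.8962]
scene tin_a 0.95 [280.3 314.2] [ 0.4931 -0.1645 -0.    ]
scene tin_a 0.89 [316.5 287.2] [ 0.369 -0.221  0.   ]
scene tin_a 0.72 [343.5 317.7] [ 0.3741 -0.3283  0.    ]
scene tin_a 0.64 [338.8 388.2] [ 0.5035 -0.4163  0.    ]
scene tin_a 0.58 [309.7 333.1] [ 0.4653 -0.2718 -0.    ]
scene tin_a 0.44 [219.  299.1] [0.6192 0.0665 0.    ]
scene tin_a 0.31 [265.5 366.7] [ 0.6327 -0.2066 -0.    ]
scene slide_base 0.95 [220.9 257.8] [0.5216 0.1348 0.    ]
scene tray 0.91 [219.6 286.5] [0.5561 0.0376 0.044 ]
scene tray 0.17 [218.8 257.9] [0.4974 0.0907 0.044 ]
scene push_bar 0.91 [215.1 302. ] [ 0.5759 -0.0085  0.076 ]
scene packing_block 0.95 [265. 368.] [ 0.6366 -0.2073  0.    ]
scene pliers 0.58 [265.8 411.6] [ 0.7213 -0.2806  0.    ]
scene bolt_1 0.75 [354.9 464.5] [ 0.5986 -0.55   -0.    ]
side [0.2992 0.8505 0.6815]
side tin_a 0.87 [234.3 356.3] [ 0.4698 -0.2655  0.    ]
side tin_a 0.8 [248.3 390.1] [ 0.3622 -0.2167  0.    ]
side tin_a 0.76 [246.9 340.8] [ 0.4997 -0.1842  0.    ]
side tin_a 0.74 [210.  355.1] [ 0.5027 -0.4173  0.    ]
side tin_a 0.65 [224.  385.9] [ 0.392  -0.3531  0.    ]
side slide_base 0.6 [323.  290.5] [0.5404 0.1545 0.    ]
side push_bar 0.43 [252.2 302. ] [ 0.5652 -0.0179  0.076 ]
side pliers 0.52 [222.8 275.1] [ 0.7275 -0.2619  0.    ]
side pliers 0.48 [236.8 356.8] [ 0.4657 -0.2517  0.    ]
side bolt_1 0.43 [189.8 335. ] [ 0.6019 -0.5492  0.    ]
```

View pics/s1.png

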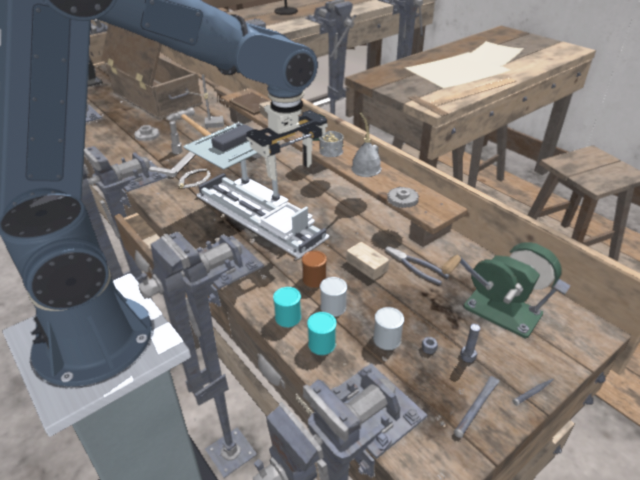

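View pics/d1.png

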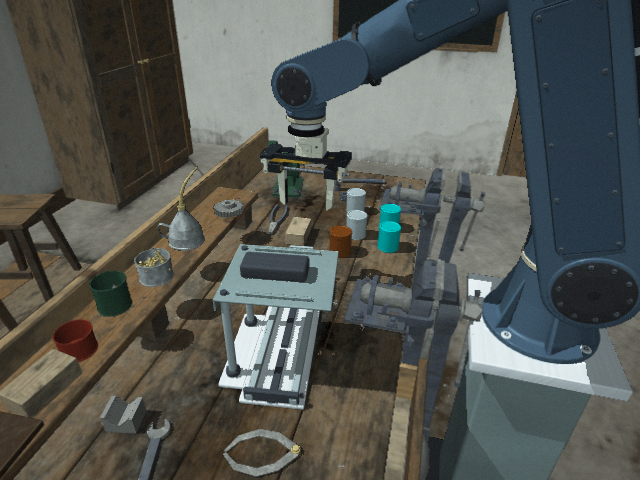

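The scene view shows the two steel tins at about (col 333, row 297) and (388, 329). They map to (0.467, -0.27) and (0.503, -0.417). The brown tin, the two turquoise ones and the block stand around them. The side view shows the hood over the left half of the slide, and the carrier at the near-right end. Next I'll look with the wrist camera.

Run:
```python
from h import *
np.set_printoptions(precision=4,suppress=True)
print(np.array(arm.camera_info("wrist")["T_tool_cam"]),arm.camera_info("wrist")["vfov"])
def look(names,fn):
  st=arm.get_state(); save("wrist",fn); print(st["t"],st["position"])
  for n,z in names.items():
    for r in arm.pinpoint("wrist",n): print(n,round(r["confidence"],2),np.array(r["pixel"]),px2w("wrist",r["pixel"],z,st))
look(dict(slide_base=0,tray=.044,push_bar=.076,hood=0),"w1.png")
arm.movep([0.55,-0.02,0.36],[np.pi,0,np.pi/2]); 
look(dict(slide_base=0,tray=.044,push_bar=.076,hood=0),"w2.png")
arm.movep([0.50,-0.33,0.34],[np.pi,0,np.pi/2]); arm.pause(.2)
look(dict(tin_a=0,packing_block=0,bolt_1=0),"w3.png")
```

```text
[[ 0.0002 -0.9605 -0.2783  0.0781]
 [ 1.      0.0002  0.      0.0005]
 [ 0.     -0.2783  0.9605 -0.1399]
 [ 0.      0.      0.      1.    ]] 70.82260686864866
0.9 [0.55   0.     0.2436]
slide_base 0.68 [ 61.6 308.9] [0.5368 0.1553 0.    ]
tray 0.84 [171.1 328.9] [0.5574 0.046  0.044 ]
push_bar 0.68 [236.2 338.6] [ 0.5663 -0.0121  0.076 ]
1.6917 [ 0.5499 -0.0201  0.3603]
slide_base 0.97 [ 60.5 310.8] [0.5355 0.1601 0.    ]
tray 0.91 [147.5 325.1] [0.5548 0.0455 0.044 ]
push_bar 0.93 [194.5 336.2] [ 0.5687 -0.0115  0.076 ]
3.3417 [ 0.5005 -0.3291  0.3402]
tin_a 0.96 [193.8 239.2] [ 0.3823 -0.3286  0.    ]
tin_a 0.8 [250.8 321.7] [ 0.5009 -0.4147  0.    ]
tin_a 0.66 [116.4 226.6] [ 0.3715 -0.2226  0.    ]
tin_a 0.63 [ 65.2 319.9] [ 0.4982 -0.1588  0.    ]
tin_a 0.59 [146.8 303.9] [ 0.4761 -0.2632  0.    ]
packing_block 0.57 [104.9 419.8] [ 0.6328 -0.2073  0.    ]
bolt_1 0.63 [332.1 383.2] [ 0.6011 -0.5543  0.    ]
```

View pics/w2.png

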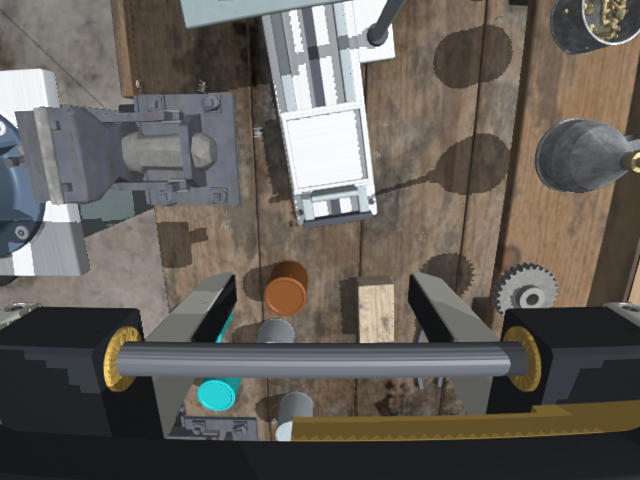

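View pics/w3.png

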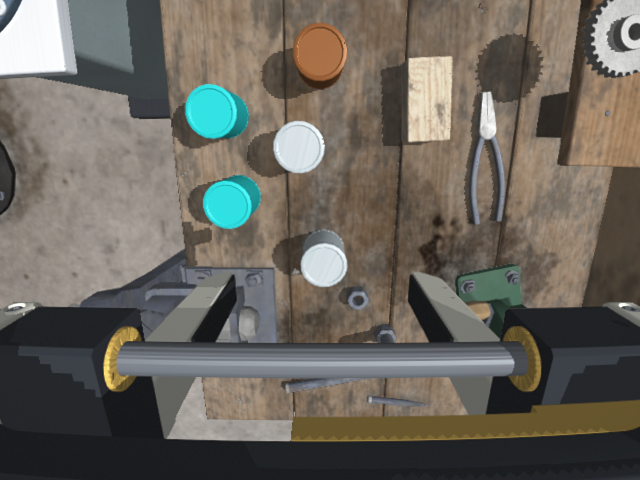

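The second wrist view shows the carrier at the loading end with the tray empty, spanning columns 281–376 and rows 105–190. The third shows the steel tin lids at about (col 299, row 148) and (324, 265). I'll check IK feasibility for placing and pushing, and measure the slide yaw.

```bash
cat >> h.py <<'E'
def slide(yaw,O,p): c,s=np.cos(yaw),np.sin(yaw); return np.array([O[0]+c*p[0]-s*p[1],O[1]+s*p[0]+c*p[1],p[2]])
def leanrot(lean,yaw,flip,roll=0.):
    s,c=np.sin(lean),np.cos(lean); z=np.array([0,s,-c]); x=np.array([0,c,s])*(-1 if flip else 1); y=np.cross(z,x)
    R=Rn.from_euler("z",yaw).as_matrix()@np.c_[x,y,z]@Rn.from_euler("z",roll).as_matrix()
    return list(Rn.from_matrix(R).as_euler("xyz"))
E
python3 - <<'E'
from h import *
np.set_printoptions(precision=4,suppress=True)
im=cv2.imread("pics/w2.png"); cv2.imwrite("pics/w2c.png",cv2.resize(im[0:230,250:400],None,fx=5,fy=5,interpolation=cv2.INTER_CUBIC)[:, :][:1150:2,::1][:600] if 0 else cv2.resize(im[0:230,240:400],None,fx=2.6,fy=2.6,interpolation=cv2.INTER_CUBIC))
st=dict(position=[.5005,-.3291,.3402],tcp_rot=[np.pi,0,np.pi/2])
for rc in([147.5,299],[265,324]): print("lid",px2w("wrist",rc,.07,st))
O=np.array([.5355,.160])
yaw=.19
for f in(0,1):
  for v in(.0,.24):
    for lean in(.61,.7,.78):
      for roll in(-.3,0,.3):
        R=leanrot(lean,yaw,f,roll); Z=Rn.from_euler("xyz",R).as_matrix()[:,2]
        q=arm.solve_ik(slide(yaw,O,[0,-.208+v,.07])-.025*Z,R)
        print("push",f,v,lean,roll,q)
for f in(0,1):
  for roll in(-.4,-.2,0,.2,.4):
    print("place",f,roll,arm.solve_ik(slide(yaw,O,[0,-.116,.085]),leanrot(0,yaw,f,roll)))
E
```

```text
lid [ 0.4739 -0.2622  0.07  ]
lid [ 0.5037 -0.4103  0.07  ]
push 0 0.0 0.61 -0.3 [-0.393   0.7491  1.5376  0.5251  1.2661 -1.1496]
push 0 0.0 0.61 0 [-0.393   0.7491  1.5376  0.5251  1.2661 -0.8496]
push 0 0.0 0.61 0.3 [-0.393   0.7491  1.5376  0.5251  1.2661 -0.5496]
push 0 0.0 0.7 -0.3 [-0.4186  0.7858  1.5101  0.5744  1.337  -1.1877]
push 0 0.0 0.7 0 [-0.4186  0.7858  1.5101  0.5744  1.337  -0.8877]
push 0 0.0 0.7 0.3 [-0.4186  0.7858  1.5101  0.5744  1.337  -0.5877]
push 0 0.0 0.78 -0.3 [-0.4392  0.8203  1.4853  0.615   1.4004 -1.2164]
push 0 0.0 0.78 0 [-0.4392  0.8203  1.4853  0.615   1.4004 -0.9164]
push 0 0.0 0.78 0.3 [-0.4392  0.8203  1.4853  0.615   1.4004 -0.6164]
push 0 0.24 0.61 -0.3 [-0.0201  0.6455  1.7551  0.718   1.0192 -0.9838]
push 0 0.24 0.61 0 [-0.0201  0.6455  1.7551  0.718   1.0192 -0.6838]
push 0 0.24 0.61 0.3 [-0.0201  0.6455  1.7551  0.718   1.0192 -0.3838]
push 0 0.24 0.7 -0.3 [-0.0545  0.6752  1.7496  0.7894  1.0768 -1.0612]
push 0 0.24 0.7 0 [-0.0545  0.6752  1.7496  0.7894  1.0768 -0.7612]
push 0 0.24 0.7 0.3 [-0.0545  0.6752  1.7496  0.7894  1.0768 -0.4
[... 1258 characters left out ...]
04]
push 1 0.24 0.78 -0.3 [-0.0827  0.7048  1.7429  0.8456  1.1314  2.0193]
push 1 0.24 0.78 0 [-0.0827  0.7048  1.7429  0.8456  1.1314  2.3193]
push 1 0.24 0.78 0.3 [-0.0827  0.7048  1.7429  0.8456  1.1314  2.6193]
place 0 -0.4 [-0.0007  0.5777  1.7471  0.      0.8168 -0.5907]
place 0 -0.2 [-0.0007  0.5777  1.7471 -0.      0.8168 -0.3907]
place 0 0 [-0.0007  0.5777  1.7471 -0.      0.8168 -0.1907]
place 0 0.2 [-0.0007  0.5777  1.7471 -0.      0.8168  0.0093]
place 0 0.4 [-0.0007  0.5777  1.7471 -0.      0.8168  0.2093]
place 1 -0.4 [-0.0007  0.5777  1.7471 -0.      0.8168  2.5509]
place 1 -0.2 [-0.0007  0.5777  1.7471 -0.      0.8168  2.7509]
place 1 0 None
place 1 0.2 None
place 1 0.4 None
```

View pics/w2c.png

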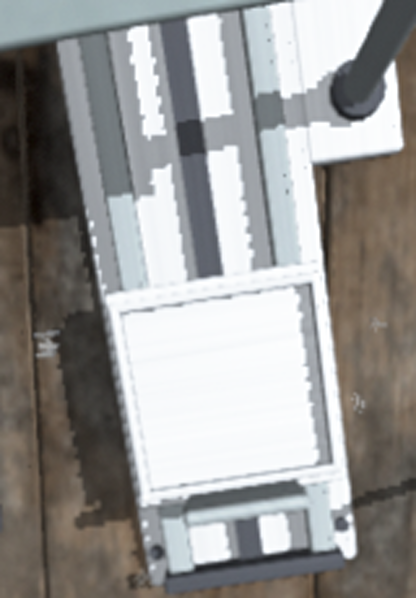

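The crop shows the tray's outer rim corners at about (106,294), (322,262), (346,470) and (142,503) in zoomed pixels. I'll turn those into the slide frame, then lift the first tin to weigh it.

Run:
```python
from h import *
np.set_printoptions(precision=4,suppress=True)
s2=dict(position=[.5499,-.0201,.3603],tcp_rot=[np.pi,0,np.pi/2])
f=lambda x,y,z:px2w("wrist",[y/2.6,240+x/2.6],z,s2)
C=[f(*p,.054) for p in((106,294),(322,262),(346,470),(142,503))]
print(np.array(C),np.mean(C,0)); 
for a,b in((C[3],C[0]),(C[2],C[1]),(f(208,272,.01),f(178,25,.01)),(f(105,290,.01),f(62,40,.01))): d=b-a; print("yaw",np.arctan2(-d[0],d[1]),np.hypot(*d[:2]))
R=leanrot(0,.19,1,-.2)
arm.movep([.474,-.262,.20],R)
arm.line_to([.474,-.262,.044],feed=.12)
s=arm.get_state(); print(s["t"],s["position"],s["ft_force"])
arm.gripper_to(.05,30); s=arm.get_state(); print(s["opening"],s["grasp_force"],s["ft_force"])
arm.line_to([.474,-.262,.10],feed=.1); arm.pause(.4)
F=[]
for k in range(5): arm.pause(.05); F.append(arm.get_state()["ft_force"])
s=arm.get_state(); print(s["t"],s["position"],s["opening"],s["grasp_force"],np.mean(F,0))
```

```text
[[ 0.4987  0.088   0.054 ]
 [ 0.6025  0.1027  0.054 ]
 [ 0.6178  0.0032  0.054 ]
 [ 0.514  -0.0137  0.054 ]] [0.5583 0.0451 0.054 ]
yaw 0.14951950604118455 0.10288162290172506
yaw 0.15235254971396028 0.1006490638284466
yaw 0.12511010821582905 0.11862788704587975
yaw 0.151167157755764 0.12157862543646344
7.3833 [ 0.4743 -0.2622  0.0446] [-0.6129  0.9278  0.1879]
0.05994066782902874 30.00042019254124 [-3.2656 -1.6158  4.1768]
9.375 [ 0.474 -0.262  0.1  ] 0.05988129285452123 29.99926980210148 [ 0.1066  0.0815 -5.9218]
```

Wrist force is about -6 N, so this is the full tin. The slide yaw is about 0.15 and the tray centre (0.557, 0.045). I'll place it.

Run:
```python
from h import *
np.set_printoptions(precision=4,suppress=True)
R=leanrot(0,.19,1,-.2); c=[.557,.045]
arm.line_to([.474,-.262,.22],feed=.25)
arm.movep(c+[.22],R); arm.line_to(c+[.12],feed=.15); arm.line_to(c+[.0895],feed=.04); arm.pause(.2)
s=arm.get_state(); print(s["t"],s["position"],s["ft_force"],s["q"])
arm.gripper_to(.09); s=arm.get_state(); print(s["opening"],s["ft_force"])
arm.line_to(c+[.24],feed=.12)
arm.movep([.565,-.05,.30],R); arm.gripper_to(.09);arm.pause(.2)
st=arm.get_state(); save("wrist","w4.png"); save("scene","s4.png"); print(st["t"],st["position"])
for n,z in dict(tin_a=.044,tray=.044,push_bar=.076).items():
  for cam in("wrist","scene"):
    for r in arm.pinpoint(cam,n): print(cam,n,round(r["confidence"],2),np.array(r["pixel"]),px2w(cam,r["pixel"],z,st))
```

```text
13.1417 [0.5571 0.045  0.0897] [-0.1482 -0.144  -6.3704] [-0.0027  0.5695  1.7466 -0.      0.8251  2.7489]
0.09020604658090563 [-0.6234  0.2945 -0.064 ]
16.1917 [ 0.565  -0.0495  0.2997]
wrist tin_a 0.96 [130.2 514.3] [ 0.3952 -0.2137  0.044 ]
wrist tin_a 0.93 [274.7 302.4] [0.554  0.0434 0.044 ]
wrist tin_a 0.7 [ 44.7 549.4] [ 0.4041 -0.3088  0.044 ]
wrist tin_a 0.64 [141.1 406.9] [ 0.5041 -0.154   0.044 ]
scene tin_a 0.81 [217.4 284.6] [0.5581 0.0492 0.044 ]
scene tin_a 0.73 [343.8 317.7] [ 0.351  -0.3583  0.044 ]
scene tin_a 0.72 [341.1 390.1] [ 0.4732 -0.4482  0.044 ]
scene tin_a 0.69 [317.7 287.7] [ 0.3454 -0.2591  0.044 ]
scene tin_a 0.55 [278.4 315.2] [ 0.4706 -0.1982  0.044 ]
scene tray 0.6 [220.  285.6] [0.5531 0.0377 0.044 ]
wrist push_bar 0.88 [235.  307.7] [ 0.5694 -0.0169  0.076 ]
wrist push_bar 0.57 [273.8 301.6] [0.5586 0.0294 0.076 ]
scene push_bar 0.96 [215.7 301.2] [ 0.5726 -0.0093  0.076 ]
```

View pics/w4.png

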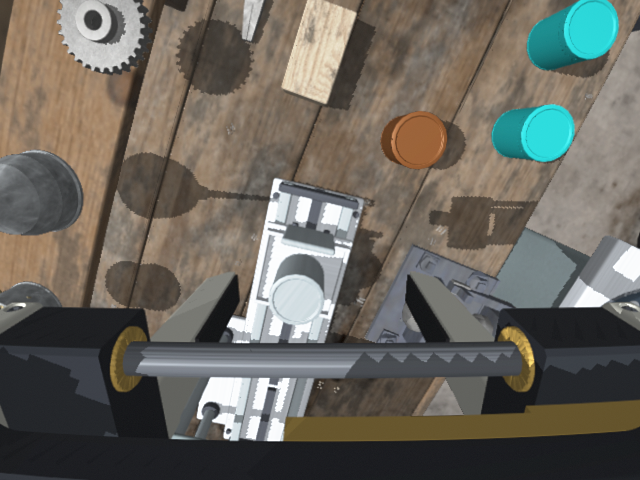

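View pics/s4.png

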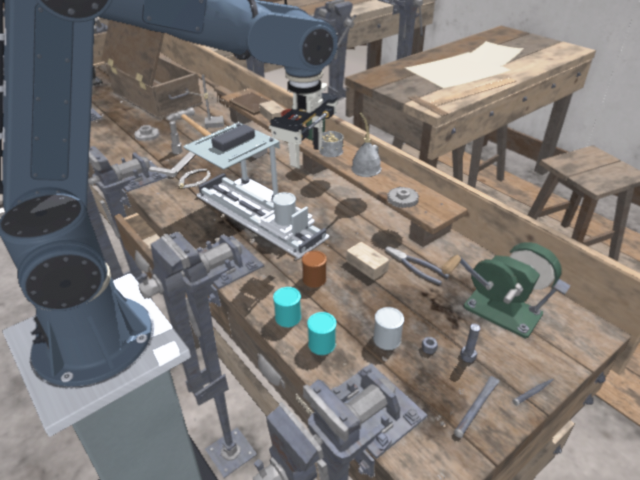

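The full tin is standing in the tray; its lid is at about (col 297, row 298) in the wrist view. The scene view shows the other tin still on the bench and nothing disturbed. Next is the push with the tool leaned back and the camera on the underside, feeling for the notch.

Run:
```python
from h import *
np.set_printoptions(precision=3,suppress=True)
yaw=.16; R=leanrot(.70,yaw,1); M=Rn.from_euler("xyz",R).as_matrix(); d=np.array([-np.sin(yaw),np.cos(yaw),0])
P=lambda u,z=.062: np.array([.5685,-.013,z])+d*(u-.006)-.025*M[:,2]
arm.gripper_to(0)
arm.movep(P(-.045,.20),R); arm.line_to(P(-.045),feed=.15); arm.pause(.2)
f=lambda: np.mean([arm.get_state()["ft_force"] for _ in range(4)],0)@d
b=f(); print("base",b,arm.get_state()["t"],arm.get_state()["q"])
arm.line_to(P(-.01),feed=.06)
for u in(.0,.005,.01,.03): arm.line_to(P(u),feed=.04); print(u,round(f()-b,2))
for u in(.08,.13,.165): arm.line_to(P(u),feed=.06); print(u,round(f()-b,2),arm.get_state()["position"])
u=.165; L=[]
while u<.218:
    u+=.0015; arm.line_to(P(u),feed=.03); arm.pause(.04); F=f()-b; L.append((round(u,4),round(F,2)))
    if F<-4.2: break
print(L,arm.get_state()["t"])
save("side","d5.png"); save("wrist","w5.png")
for r in arm.pinpoint("side","push_bar"): print(r, px2w("side",r["pixel"],.076))
```

```text
base -0.18407473527441584 19.8667 [-0.449  0.802  1.499  0.575  1.332  2.25 ]
0.0 1.03
0.005 -0.16
0.01 0.44
0.03 -0.88
0.08 -2.7 [0.56  0.044 0.081]
0.13 -2.27 [0.551 0.094 0.081]
0.165 -1.46 [0.545 0.128 0.081]
[(0.1665, np.float64(-0.58)), (0.168, np.float64(-1.82)), (0.1695, np.float64(-1.88)), (0.171, np.float64(-1.47)), (0.1725, np.float64(-1.86)), (0.174, np.float64(-0.72)), (0.1755, np.float64(-1.59)), (0.177, np.float64(-2.06)), (0.1785, np.float64(-1.36)), (0.18, np.float64(-1.7)), (0.1815, np.float64(-1.03)), (0.183, np.float64(-0.95)), (0.1845, np.float64(-0.83)), (0.186, np.float64(-1.34)), (0.1875, np.float64(-1.89)), (0.189, np.float64(-0.52)), (0.1905, np.float64(-2.46)), (0.192, np.float64(-2.33)), (0.1935, np.float64(-1.75)), (0.195, np.float64(-1.92)), (0.1965, np.float64(-0.69)), (0.198, np.float64(0.38)), (0.1995, np.float64(0.68)), (0.201, np.float64(0.7)), (0.2025, np.float64(-0.55)), (0.204, np.float64(-7.94))] 32.4833
{'pixel': [307.0, 289.5], 'confidence': 0.87} [0.53  0.187 0.076]
```

The force fell to zero at u = 0.198–0.2025 and then rose sharply, which is the click into the notch. I'll back off and check.

Run:
```python
from h import *
np.set_printoptions(precision=3,suppress=True)
yaw=.16; R=leanrot(.70,yaw,1); M=Rn.from_euler("xyz",R).as_matrix(); d=np.array([-np.sin(yaw),np.cos(yaw),0])
P=lambda u,z=.062: np.array([.5685,-.013,z])+d*(u-.006)-.025*M[:,2]
f=lambda: np.mean([arm.get_state()["ft_force"] for _ in range(4)],0)@d
L=[]
for u in(.203,.202,.200,.197): arm.line_to(P(u),feed=.03); arm.pause(.05); L.append((u,round(f(),2)))
print(L)
arm.line_to(P(.09),feed=.12); arm.pause(.2)
st=arm.get_state(); im=save("wrist","w6.png"); b=save("side","d6.png"); print(st["t"],st["ft_force"])
for c in("wrist","side"):
  for n,z in(("push_bar",.076),("tray",.044),("tin_a",.044)):
    for r in arm.pinpoint(c,n): print(c,n,round(r["confidence"],2),np.array(r["pixel"]),px2w(c,r["pixel"],z,st))
cv2.imwrite("pics/c6.png",np.hstack([cv2.resize(im,(400,300)),cv2.resize(b[200:420,180:400],(300,300),interpolation=2)])[:,:,::-1])
```

```text
[(0.203, np.float64(-3.52)), (0.202, np.float64(0.41)), (0.2, np.float64(0.76)), (0.197, np.float64(-0.25))]
35.075 [-0.17   0.055  0.869]
side tray 0.72 [337.5 282.2] [0.528 0.244 0.044]
side tray 0.57 [208.6 355. ] [ 0.492 -0.344  0.044]
side tin_a 0.76 [210.9 357. ] [ 0.483 -0.331  0.044]
side tin_a 0.73 [341.8 282.5] [0.523 0.255 0.044]
side tin_a 0.69 [225.2 388.8] [ 0.377 -0.271  0.044]
side tin_a 0.69 [250.1 342.1] [ 0.48  -0.103  0.044]
side tin_a 0.6 [248.2 389.8] [ 0.359 -0.148  0.044]
```

View pics/c6.png

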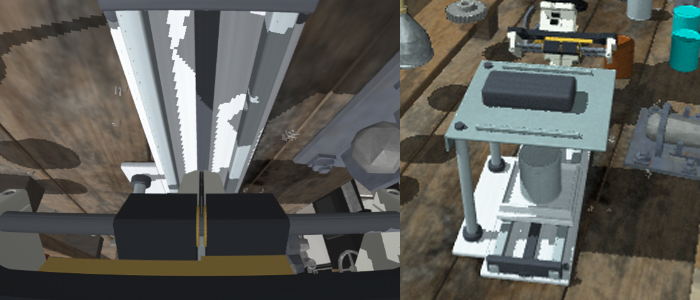

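The right half of the picture shows the tin upright in the tray under the hood. On unloading, the bar lost contact at the same point where it had met the resistance, so the carrier is resting in the notch. I'll retreat and hand in.

Run:
```python
from h import *
p=np.array(arm.get_state()["position"])
arm.line_to(p+[.01,-.06,.0],feed=.15); arm.line_to(p+[.01,-.08,.15],feed=.15); arm.pause(.5)
s=arm.get_state(); print(s["t"],s["ft_force"])
print(arm.close_job())
```

```text
37.6917 [ 0.17910537 -0.13239775  0.47682761]
the job is handed in; nothing more can be done
None
```

I stood the full tin in the tray and pushed the carrier until I felt it click into the station notch; the empty tin was left standing on the bench, and I handed the job in at 37.7 s (no verdict was returned).

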